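# Trace a template's curved edge with a layout stylus

## Robot

A 6-joint arm with a two-finger parallel gripper is mounted at the origin on a cart in front of the work surface, level with it; the furniture and walls round the work are solid. World frame = base frame: x ahead of the robot, y to its left, z up, the work surface at z = 0. Lengths are in m, angles in rad, forces in N, time in s.
With the tool pointing down it reaches from about 0.325 to 0.775 m from the base axis. Payload 9.3 kg.
Tool frame: the origin (TCP) lies between the finger pads, 19 mm behind the fingertips; this is the grasp point; z points along the fingers, y is the line along which they close (so a half turn about z gives the same grasp; the last joint's range is limited). The gripper opens to 85 mm and grips with 20 to 120 N. Pads are 22 mm wide; open, the fingers measure 114 mm over their backs; the gripper's body (76 mm by 85 mm) begins 54 mm behind the grasp point. The pads swing forward as they close: fully open they stand 13 mm farther back than shut.
Start: joints at [1.095, 0.259, 0.021, 1.334, 0, 1.418], TCP at [0.174, 0.522, 0.25] pointing down, gripper open.
Joint ranges: [-3.04, 3.04], [-0.91, 1.82], [-1.04, 1.36], [-1.92, 1.95], [-1.52, 1.45], [-3.14, 3.14]. Speed limits (rad/s): [2.22, 2.22, 2.79, 3.14, 3.14, 3.14].

## Interface

Orientations are given as a unit quaternion [x, y, z, w].
In Python, from plant import r gives the robot as it stands. Calls block until the motion is done:
- r.goto(position, orientation): joint-space move of the TCP to a pose.
- r.move_l(position, orientation=None, max_speed=0.15): straight line of the TCP; orientation=None keeps the orientation; max_speed is the mean speed in m/s.
- r.movej(angles): joint-space move.
- r.move_gripper(opening, f_grip=None): finger opening in m; f_grip is the grip in N (None keeps the last); returns when the fingers have stopped.
- r.hold(seconds).
- r.ik(position, orientation): joint angles nearest the present ones, or None.
- r.get_image(name): name is "scene" or "top" or "wrist"; returns the picture (420x560x3 uint8, blue, green, red); there is no depth.
- r.calibration(name): a dict with "intrinsics" (3x3 intrinsics, pixels), "k1" (the pictures are not rectified: a ray, as slopes to the right and down, at radius r is drawn at 1 + k1 r^2 times it, then the intrinsics apply), "camera_from_world" (4x4, takes a point from world to camera coordinates); the wrist camera has in their place "tool_from_camera" (4x4, takes a point from camera to tool coordinates, whose origin is the TCP and whose axes are the flange's). Camera axes: x right, y down, z forward; pixel columns grow to the right and rows downward; lengths in m; the calibration is good to about 2 mm. A picture is of the moment at which its call begins: read the wrist's pose just before it. calibration takes no time and is no camera call.
A pose or a line that the arm cannot do raises r.PlanningError and nothing moves.
- r.job_done(): hands the job in; it is judged then, once.
Readings, each from a call of its own:
- r.read_t(): time.
- r.read_q(): joint angles.
- r.read_joint_vel(): joint speeds.
- r.read_joint_torque(): joint torques, N m.
- r.read_eef_pos(): TCP position.
- r.read_tool_rot(): TCP orientation.
- r.read_contact_force(): force on the tool from outside, world axes, zero at the start.
- r.read_torque(): the same for the moment, N m.
- r.read_opening(): finger opening in m.
- r.read_finger_force(): force on a finger pad.
Only numpy, scipy, OpenCV 4.12 (cv2) and the standard library are available. Lean on these libraries where they do the work, as an engineer would, in place of code of your own. Each camera call takes 0.05 s, during which the arm holds its last target. There are 200 camera calls.

## Task

The curve of the plywood template has to be marked on the blank under it. Lift the layout stylus out of its fitted tray by the neck, put it down, take it again by its handle, and draw its ball nose slowly along the whole curved edge from the far end of the template to the end nearest you, keeping it lightly against both the blank's face and the template's edge, so that the blank, which only lies there, does not get pushed away. Then lay the stylus flat on the saw top, clear of the blank and the tray, and leave the tools lying about where they are.

Things in the scene. Friction and masses are not known exactly. Their poses are not given: they have to be found in the camera images.
- blank: Brown wooden blank, 270 (x) x 150 (y) x 20 mm, about 1.3 kg, lying loose on the saw top right of the rip fence (80 mm high); it skids if pushed sideways with more than about 7 N. Origin at the centre of its underside, z up; its +x end points away from the robot (within 0.3 rad), +y to the robot's left. Its upper face is at z = 20 mm and is bare on the -y side of the template.
- template: Plywood template, 9 mm thick, screwed on the blank; origin 20 mm above the blank's, same axes. It spans x = -112 to 112 mm; straight back edge at y = 66. Its working edge, facing -y, is a smooth upright S-curve whose course is not given (find it by touch or sight): between y = -5 and 25 mm, slope within 0.3 of the x axis, radius over 120 mm. Contact is checked from x = +87 to -87 mm.
- stylus: Layout stylus, 165 mm long, 80 g: dark square wooden handle 110 x 20 x 20 mm with brass ferrule, steel neck 10 x 10 mm from x = 55 to 88 mm, then a tapering nose to x = 110 mm. Origin on its axis amid the handle (10 mm up when lying on the table), x along the axis to the nose, four sides alike. Balance near x = 10 to 20 mm. While tracing, keep the TCP within 65 mm of this origin.
- stylus_ball (a point): Centre of the stylus's round nose, radius 2.5 mm, at stylus x = 107.5 mm: it touches the blank when 2.5 mm above its face, and the template when 2.5 mm from its edge. Lean the stylus away from the template (handle to the -y side, some 20 degrees), or its shank rides on the template's upper edge where the curve slopes.
- stylus_neck (a point): Middle of the stylus's neck, at stylus x = 72 mm, on the axis.
- tray: Pale wooden fitted tray, fixed, left of the rip fence: x = -67 to 119, y = -42 to 42 mm about its origin, 26 mm high, x as the stylus's. The stylus lies in it, axis 15 mm up; the handle is sunk in a close well (1.5 mm play, 1 mm below the tray's top), so only the neck can be gripped, in the open finger channel across the whole tray from x = 53 to 92 mm, floor 5 mm up.
- hold_down_jig: Bystander: toggle clamp with red handle on a plywood base, 100 x 150 x 96 mm, right of the blank; origin at the centre of its underside.
- wax_tin: Bystander: round tin with red lid, 74 mm across, 40 mm high, left of the tray on the robot's side; origin at the centre of its underside.
- sanding_block: Bystander: cork sanding block, 65 x 100 x 30 mm, beyond the tray; origin at the centre of its underside.

How it is judged:
On the way, in this order (a step that is already met when the one before it is completed fails the run):
1. the stylus is lifted out of its tray (z of stylus in the frame of tray above 0.05 m), for 0.1 s.
2. the stylus is put down outside the tray and let go (contact force between the fingers and stylus below 0.05 N and contact force between stylus and tray below 0.05 N and linear speed of stylus below 0.03 m/s and height (world z) of stylus below 0.06 m and horizontal distance between stylus and tray above 0.055 m), for 0.2 s.
3. the stylus, held by its handle, touches the blank's face and the template's edge together near the far end of the curve (blank x = 80 mm, give or take 7) (x of stylus_ball in the frame of blank between 0.073 and 0.087 m and y of stylus_ball in the frame of blank below 0.04 m and z of stylus_ball in the frame of blank below 0.0245 m and contact force between stylus and template above 0.2 N and contact force between stylus and blank_c0 above 0.2 N and distance between the grasp point and stylus below 0.065 m), for 0.05 s.
4. the stylus, held by its handle, touches the blank's face and the template's edge together a sixth of the way along (blank x = 53 mm, give or take 7) (x of stylus_ball in the frame of blank between 0.046 and 0.06 m and y of stylus_ball in the frame of blank below 0.04 m and z of stylus_ball in the frame of blank below 0.0245 m and contact force between stylus and template above 0.2 N and contact force between stylus and blank_c0 above 0.2 N and distance between the grasp point and stylus below 0.065 m), for 0.05 s.
5. the stylus, held by its handle, touches the blank's face and the template's edge together a third of the way along (blank x = 27 mm, give or take 7) (x of stylus_ball in the frame of blank between 0.02 and 0.034 m and y of stylus_ball in the frame of blank below 0.04 m and z of stylus_ball in the frame of blank below 0.0245 m and contact force between stylus and template above 0.2 N and contact force between stylus and blank_c0 above 0.2 N and distance between the grasp point and stylus below 0.065 m), for 0.05 s.
6. the stylus, held by its handle, touches the blank's face and the template's edge together half way along (blank x = 0 mm, give or take 7) (x of stylus_ball in the frame of blank between -0.007 and 0.007 m and y of stylus_ball in the frame of blank below 0.04 m and z of stylus_ball in the frame of blank below 0.0245 m and contact force between stylus and template above 0.2 N and contact force between stylus and blank_c0 above 0.2 N and distance between the grasp point and stylus below 0.065 m), for 0.05 s.
7. the stylus, held by its handle, touches the blank's face and the template's edge together two thirds of the way along (blank x = -27 mm, give or take 7) (x of stylus_ball in the frame of blank between -0.034 and -0.02 m and y of stylus_ball in the frame of blank below 0.04 m and z of stylus_ball in the frame of blank below 0.0245 m and contact force between stylus and template above 0.2 N and contact force between stylus and blank_c0 above 0.2 N and distance between the grasp point and stylus below 0.065 m), for 0.05 s.
8. the stylus, held by its handle, touches the blank's face and the template's edge together five sixths of the way along (blank x = -53 mm, give or take 7) (x of stylus_ball in the frame of blank between -0.06 and -0.046 m and y of stylus_ball in the frame of blank below 0.04 m and z of stylus_ball in the frame of blank below 0.0245 m and contact force between stylus and template above 0.2 N and contact force between stylus and blank_c0 above 0.2 N and distance between the grasp point and stylus below 0.065 m), for 0.05 s.
9. the stylus, held by its handle, touches the blank's face and the template's edge together near the near end of the curve (blank x = -80 mm, give or take 7) (x of stylus_ball in the frame of blank between -0.087 and -0.073 m and y of stylus_ball in the frame of blank below 0.04 m and z of stylus_ball in the frame of blank below 0.0245 m and contact force between stylus and template above 0.2 N and contact force between stylus and blank_c0 above 0.2 N and distance between the grasp point and stylus below 0.065 m), for 0.05 s.
At the end, for the whole second after the job is handed in: The stylus lies flat (within 0.1 rad, its axis 6 to 14 mm up) on the saw top, at rest, released, touching neither blank nor tray; the blank is within 20 mm of where it lay at the start; the hold-down jig, wax tin and sanding block are within 20 mm of where they stood (height (world z) of stylus between 0.006 and 0.014 m and angle between stylus's own x axis and vertical between 1.47 and 1.67 rad and contact force between stylus and blank below 0.02 N and contact force between stylus and tray below 0.02 N and linear speed of stylus below 0.02 m/s and contact force between the fingers and stylus below 0.02 N and distance of blank from where it was at the start of the episode below 0.02 m).
It fails at once if the stylus is pressed with more than 25 N on the template or the blank (contact force between stylus and template above 25 N or contact force between stylus and blank above 25 N).
It fails at once if the stylus is drawn over the blank faster than 0.12 m/s (contact force between stylus and blank above 0.3 N and linear speed of stylus above 0.12 m/s).
It fails at once if the blank is pushed more than 20 mm away (distance of blank from where it was at the start of the episode above 0.02 m).
It fails at once if the hold-down jig, the wax tin or the sanding block is moved by more than 20 mm (distance of any of hold_down_jig, wax_tin, sanding_block from where it was at the start of the episode above 0.02 m).
It also fails if it takes over 72 s, if anything falls off the work surface, if the arm or the gripper's body presses on something with over 40 N, if the wrist force passes 120 N, or if a joint passes its speed limit or range.

## Working session

There is one attempt and no reset: what is moved stays moved. The work goes in short steps, each a Python script; the robot and the scene stay as the last script left them, time stands still between calls to the robot, and variables do not carry over. Pictures are saved under pics/ and viewed, at most 10 in all, crops included, and the job is handed in when it is done.

```bash
ls; mkdir -p pics; python3 - <<'E'
from plant import r
import cv2
for n in("scene","top"):
    cv2.imwrite(f"pics/{n}0.png",r.get_image(n)); c=r.calibration(n); print(n,c)
print(r.calibration("wrist"),r.read_t(),r.read_eef_pos(),r.read_tool_rot())
E
```

```text
pics
plant.py
scene {'intrinsics': array([[392.6088878 ,   0.        , 281.78495946],
       [  0.        , 392.6088878 , 210.53872998],
       [  0.        ,   0.        ,   1.        ]]), 'k1': -0.06136321431906135, 'camera_from_world': array([[ 0.6977696 , -0.71624818, -0.01030144, -0.40336695],
       [-0.33397707, -0.31257117, -0.88924607,  0.24391022],
       [ 0.63370095,  0.62392933, -0.45731314,  1.18372786],
       [ 0.        ,  0.        ,  0.        ,  1.        ]])}
top {'intrinsics': array([[412.21449799,   0.        , 272.93133695],
       [  0.        , 412.21449799, 209.7437706 ],
       [  0.        ,   0.        ,   1.        ]]), 'k1': -0.001887113979972114, 'camera_from_world': array([[-0.02725759, -0.99952726,  0.0142222 ,  0.02734017],
       [-0.98091696,  0.02400475, -0.19293958,  0.58331224],
       [ 0.19250697, -0.01920987, -0.98110756,  1.1640412 ],
       [ 0.        ,  0.        ,  0.        ,  1.        ]])}
{'intrinsics': array([[322.92653363,   0.        , 280.92086201],
       [  0.        , 322.92653363, 202.611822  ],
       [  0.        ,   0.        ,   1.        ]]), 'k1': -0.010137128668987663, 'tool_from_camera': array([[-4.65019171e-04, -9.45600199e-01, -3.25330674e-01,
         8.29533742e-02],
       [ 9.99998419e-01,  1.18659319e-04, -1.77426464e-03,
        -8.03826415e-04],
       [ 1.71634851e-03, -3.25330985e-01,  9.45598649e-01,
        -1.23246893e-01],
       [ 0.00000000e+00,  0.00000000e+00,  0.00000000e+00,
         1.00000000e+00]])} 0.1 [0.17433619 0.52138455 0.249426  ] [ 1.60676558e-01  9.87006922e-01 -5.80326865e-04 -2.06050768e-04]
```

View pics/top0.png

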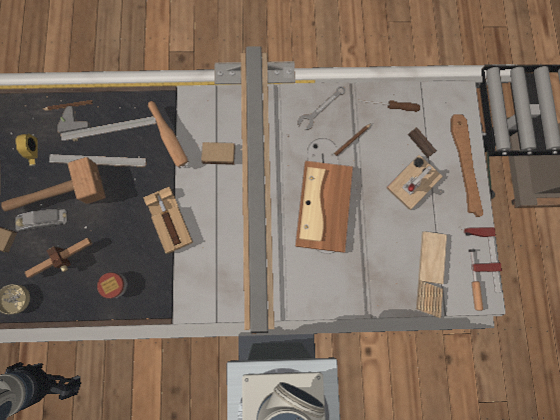

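View pics/scene0.png

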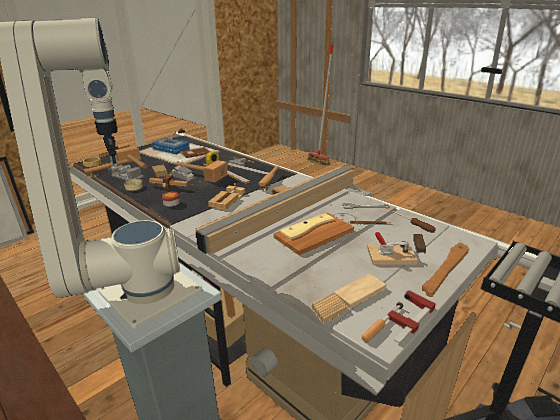

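The top view shows the tray near (168,220), blank near (324,206) with the template's S-edge facing right, fence at column 255, jig at (417,185), tin (111,285) and cork block (218,153). Next I'll get rough positions, then close views with the wrist camera.

```bash
cat > h.py <<'E'
import numpy as np, cv2
from plant import r
from scipy.spatial.transform import Rotation as R
def wcam():
    """camera->world 4x4 of the wrist camera now"""
    T=np.eye(4); T[:3,:3]=R.from_quat(r.read_tool_rot()).as_matrix(); T[:3,3]=r.read_eef_pos()
    return T@r.calibration("wrist")["tool_from_camera"]
def fixed(n): return np.linalg.inv(r.calibration(n)["camera_from_world"])
def ray(n,T,px):
    c=r.calibration(n); K=c["intrinsics"]
    p=np.asarray(px,float).reshape(-1,1,2)
    s=cv2.undistortPoints(p,K,np.array([c["k1"],0,0,0,0.]),).reshape(-1,2)
    d=np.c_[s,np.ones(len(s))]@T[:3,:3].T
    return T[:3,3],d
def plane(n,T,px,z):
    o,d=ray(n,T,px); return o+d*((z-o[2])/d[:,2])[:,None]
def tri(obs):
    """obs: list of (name,T,px one point) -> point, residual"""
    A=np.zeros((3,3));b=np.zeros(3);L=[]
    for n,T,px in obs:
        o,d=ray(n,T,px); d=d[0]/np.linalg.norm(d[0]); P=np.eye(3)-np.outer(d,d); A+=P;b+=P@o;L.append((P,o))
    x=np.linalg.solve(A,b); return x,max(np.linalg.norm(P@(x-o)) for P,o in L)
def down(yaw):
    """tool pointing down; tool x axis at angle yaw in world (tool y at yaw-90deg)"""
    return (R.from_euler('z',yaw)*R.from_euler('x',np.pi)).as_quat()
E
python3 - <<'E'
from h import *
T=fixed("top")
print(plane("top",T,[[168,220],[150,195],[188,247],[324,206],[417,185],[111,285],[218,153]],0.02).round(3))
print(plane("top",T,[[241,250],[270,250]],0.08).round(3))
print(r.read_q(), R.from_quat(r.read_tool_rot()).as_matrix().round(2))
for p,y in (([0.38,0.28,0.25],0.),([0.36,0.28,0.25],3.14),([0.36,-0.1,0.25],0)):
    print(r.ik(p,down(y)))
E
```

```text
[[ 0.567  0.33   0.02 ]
 [ 0.646  0.386  0.02 ]
 [ 0.484  0.269  0.02 ]
 [ 0.599 -0.145  0.02 ]
 [ 0.658 -0.438  0.02 ]
 [ 0.378  0.492  0.02 ]
 [ 0.776  0.179  0.02 ]]
[[0.465 0.107 0.08 ]
 [0.463 0.024 0.08 ]]
[1.09543573e+00 2.59132121e-01 2.08308651e-02 1.33372626e+00
 3.34852977e-05 1.41818792e+00] [[-0.95  0.32 -0.  ]
 [ 0.32  0.95 -0.  ]
 [ 0.   -0.   -1.  ]]
[ 0.45697517  0.1254906  -0.14933967  1.29596606  0.         -2.68461749]
[ 0.47669567  0.09821375 -0.18116615  1.29141643  0.          0.47828832]
[-0.49660746 -0.04516105 -0.33022486  1.28573252  0.          2.6449852 ]
```

```bash
python3 - <<'E'
from h import *
import pickle
D={}
def shot(k,p,yaw):
    r.goto(p,down(yaw)); r.hold(0.15); T=wcam(); im=r.get_image("wrist"); D[k]=T; cv2.imwrite(f"pics/{k}.png",im)
    print(k,r.read_t(),r.read_eef_pos().round(3))
shot("ta",[0.56,0.30,0.22],2.8)
shot("tb",[0.56,0.37,0.22],2.8)
shot("ba",[0.58,-0.11,0.26],2.8)
shot("bb",[0.58,-0.19,0.26],2.8)
pickle.dump(D,open("T.pkl","wb"))
cv2.imwrite("pics/t2.png",np.hstack([cv2.resize(cv2.imread(f"pics/{k}.png"),(400,300)) for k in("ta","tb")]))
E
```

```text
ta 1.9333 [0.559 0.301 0.22 ]
tb 2.5167 [0.56  0.369 0.22 ]
ba 4.475 [ 0.58  -0.109  0.26 ]
bb 5.0917 [ 0.58  -0.189  0.26 ]
```

View pics/ta.png

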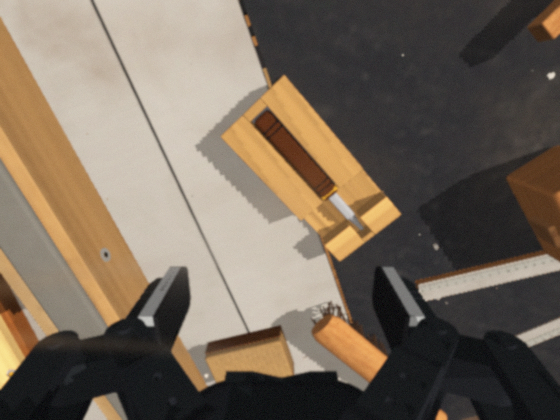

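View pics/ba.png

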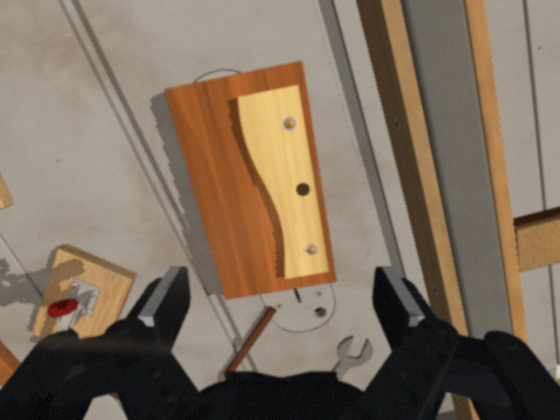

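Wrist view "ta": tray with far corners (340,260)/(400,212), near corners (284,76)/(222,134), handle from (263,118) to (328,190), neck (330,195)–(355,222), nose pointing away from the robot. View "ba": blank corners (166,89),(302,62),(335,281),(227,298); template from (240,97)–(299,86) to (286,278)–(328,272), its S-edge on the left side (-y).

```bash
python3 - <<'E'
from h import *
for k,pts in (("ta",[(250,135),(290,90),(300,160),(342,205),(385,210),(330,245),(270,170),(230,70),(40,100)]),("ba",[(210,150),(200,200),(290,170),(260,130),(150,200),(410,150)])):
    im=cv2.cvtColor(cv2.imread(f"pics/{k}.png"),cv2.COLOR_BGR2HSV)
    print(k,[(p,im[p[1],p[0]].tolist()) for p in pts])
E
```

```text
ta [((250, 135), [17, 144, 212]), ((290, 90), [16, 140, 216]), ((300, 160), [12, 180, 98]), ((342, 205), [20, 4, 201]), ((385, 210), [18, 133, 236]), ((330, 245), [19, 129, 240]), ((270, 170), [17, 142, 222]), ((230, 70), [17, 31, 204]), ((40, 100), [16, 135, 178])]
ba [((210, 150), [12, 182, 160]), ((200, 200), [13, 188, 141]), ((290, 170), [20, 124, 232]), ((260, 130), [20, 122, 230]), ((150, 200), [17, 40, 160]), ((410, 150), [14, 109, 75])]
```

View pics/t2.png

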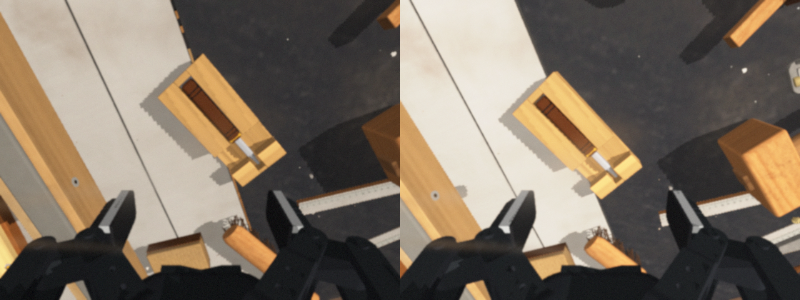

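```bash
python3 - <<'E'
from h import *
import pickle
D=pickle.load(open("T.pkl","rb"))
def comp(m,near):
    n,l,s,c=cv2.connectedComponentsWithStats(m.astype(np.uint8))
    i=min((i for i in range(1,n) if s[i,4]>60),key=lambda i:np.hypot(*(c[i]-near)))
    return (l==i).astype(np.uint8),c[i],s[i,4]
def rect(m):
    b=cv2.boxPoints(cv2.minAreaRect(cv2.findContours(m,0,cv2.CHAIN_APPROX_NONE)[0][0]))
    i=0 if np.linalg.norm(b[0]-b[1])<np.linalg.norm(b[1]-b[2]) else 1
    return np.array([(b[i]+b[i+1])/2,(b[(i+2)%4]+b[(i+3)%4])/2]),b
obs={}
for k,g in (("ta",(297,155)),("tb",(230,0))):
    im=cv2.imread(f"pics/{k}.png"); h=cv2.cvtColor(im,cv2.COLOR_BGR2HSV).astype(int); T=D[k]
    if k=="tb": g=((565-400)*1.4,123*1.4)
    m=(h[...,1]>150)&(h[...,2]<150)&(h[...,2]>55)
    hm,c,a=comp(cv2.morphologyEx(m.astype(np.uint8),cv2.MORPH_CLOSE,np.ones((5,5))),g); e,b=rect(hm); e=e[np.argsort(e[:,1])]
    nm,nc,na=comp((h[...,1]<60)&(h[...,2]>120),c+(e[1]-e[0])*.62)
    ne,nb=rect(nm); ne=ne[np.argsort(ne[:,1])]
    E=plane("wrist",T,e,.025); N=plane("wrist",T,ne,.02); C=plane("wrist",T,[(e[0]+e[1])/2,nc],.025)
    print(k,a,e.round(1).tolist(),"len",np.linalg.norm(E[1]-E[0]),"E",E.round(4).tolist(),"yaw",np.arctan2(*(E[1]-E[0])[[1,0]]), "neck",na,ne.round(0).tolist(),N.round(4).tolist())
    obs[k]=(T,e,ne)
for j in (1,2):
    for i in (0,1): print(tri([("wrist",obs[k][0],obs[k][j][i]) for k in obs]))
# blank & template
for k in("ba","bb"):
    im=cv2.imread(f"pics/{k}.png"); h=cv2.cvtColor(im,cv2.COLOR_BGR2HSV).astype(int); T=D[k]
    t=((h[...,0]>16)&(h[...,0]<24)&(h[...,1]>90)&(h[...,2]>180)).astype(np.uint8)
    n,l,s,c=cv2.connectedComponentsWithStats(t); print(k,[(c[i].round().tolist(),s[i,4]) for i in range(1,n) if s[i,4]>1500])
    t=((h[...,0]>8)&(h[...,1]>150)&(h[...,2]>100)).astype(np.uint8)
    n,l,s,c=cv2.connectedComponentsWithStats(t); print(k,[(c[i].round().tolist(),s[i,4]) for i in range(1,n) if s[i,4]>1500])
E
```

```text
ta 2020 [[259.5, 117.0999984741211], [331.5, 194.3000030517578]] len 0.1062194345735469 E [[0.4957, 0.3004, 0.025], [0.5929, 0.3432, 0.025]] yaw 0.41468712474468306 neck 341 [[332.0, 195.0], [361.0, 228.0]] [[0.5956, 0.3434, 0.02], [0.6421, 0.3632, 0.02]]
tb 1760 [[195.0, 140.0], [265.5, 210.5]] len 0.100092971877373 E [[0.4953, 0.3018, 0.025], [0.5874, 0.3411, 0.025]] yaw 0.40311986567466535 neck 360 [[271.0, 215.0], [303.0, 247.0]] [[0.5956, 0.3443, 0.02], [0.6433, 0.3647, 0.02]]
(array([0.49578561, 0.29985425, 0.01854144]), np.float64(0.00021153052178221203))
(array([0.58602259, 0.34279407, 0.03700221]), np.float64(0.002522860147080166))
(array([0.59717208, 0.34358428, 0.01565104]), np.float64(1.185428363961908e-05))
(array([0.6462427 , 0.363982  , 0.01298189]), np.float64(0.0005417203261038771))
ba [([285.0, 173.0], np.int32(8996))]
ba [([240.0, 181.0], np.int32(17872))]
bb [([20.0, 139.0], np.int32(4243)), ([354.0, 149.0], np.int32(9503))]
bb [([304.0, 159.0], np.int32(18753)), ([21.0, 317.0], np.int32(1580))]
```

```bash
cat > pose.py <<'E'
from h import *
def P(d,n,al,s=1):
    """tool rotation: holds stylus of nose direction d; tool z = cos(al) d + sin(al) n; s=-1 is the half turn"""
    z=np.cos(al)*d+np.sin(al)*n; x=s*(-np.sin(al)*d+np.cos(al)*n)
    return R.from_matrix(np.c_[x,np.cross(z,x),z]).as_quat()
E
python3 - <<'E'
from pose import *
import pickle
D=pickle.load(open("T.pkl","rb"))
for k in("ba","bb"):
    im=cv2.imread(f"pics/{k}.png"); h=cv2.cvtColor(im,cv2.COLOR_BGR2HSV).astype(int); T=D[k]
    t=((h[...,0]>16)&(h[...,0]<24)&(h[...,1]>90)&(h[...,2]>180)).astype(np.uint8)
    b=((h[...,0]>8)&(h[...,1]>150)&(h[...,2]>100)).astype(np.uint8)
    n,l,s,c=cv2.connectedComponentsWithStats(t); i=min((i for i in range(1,n) if s[i,4]>8000),key=lambda i:-s[i,4]); t=(l==i).astype(np.uint8)
    n,l,s,c=cv2.connectedComponentsWithStats(b); i=1+np.argmax(s[1:,4]); b=cv2.morphologyEx((l==i).astype(np.uint8)|t,cv2.MORPH_CLOSE,np.ones((9,9)))
    big=lambda m:max(cv2.findContours(m,0,cv2.CHAIN_APPROX_NONE)[0],key=len).reshape(-1,2)
    B=plane("wrist",T,big(b),.02); rc=cv2.minAreaRect((B[:,:2]*1000).astype(np.float32)); q=cv2.boxPoints(rc)
    e=max(((q[j]-q[j-1]) for j in range(4)),key=np.linalg.norm); e*=np.sign(e[0]); yaw=np.arctan2(e[1],e[0])
    print(k,"cam",T[:3,3].round(3),"blank",np.array(rc[0]).round(1),np.array(rc[1]).round(1),yaw)
    Tm=plane("wrist",T,big(t),.029)[:,:2]*1000
    u=np.array([np.cos(yaw),np.sin(yaw)]);v=np.array([-u[1],u[0]])
    X=(Tm-rc[0])@u; Y=(Tm-rc[0])@v
    print(" template x",X.min().round(1),X.max().round(1),"y back fit",np.polyfit(X[(Y>55)&(abs(X)<90)],Y[(Y>55)&(abs(X)<90)],1).round(4))
    m=(Y<45)&(abs(X)<108); co=np.polyfit(X[m],Y[m],5); print(" edge",[(x,round(float(np.polyval(co,x)),1)) for x in range(-90,91,30)],"rms",np.std(Y[m]-np.polyval(co,X[m])))
    pickle.dump((np.array(rc[0])/1000,yaw,co,X.min(),X.max()),open(k+".pkl","wb"))
    c0=np.array(rc[0])/1000
up=np.array([0,0,1.])
for al in (60,75,90):
  for ph in(-.4,0,.3):
    a=np.radians(al); out=[]
    for x in (.085,0,-.085):
        u3=np.array([*u,0]);v3=np.array([*v,0]); d=np.sin(.35)*v3-np.cos(.35)*up
        w=R.from_euler('z',ph).apply(u3); n=w-(w@d)*d; n/=np.linalg.norm(n)
        ball=np.array([*(c0+x*u+np.polyval(co,x*1000)/1000*v),.0225]); tcp=ball-(.1225)*d-.014*(np.sin(a)*n)
        for s in(1,-1):
            j=r.ik(tcp,P(d,n,a,s)); out.append(None if j is None else j.round(2).tolist())
    print(al,ph,out)
E
```

```text
ba cam [ 0.502 -0.082  0.383] blank [ 601.3 -146.1] [147.4 268.1] -0.15220477
 template x -112.1 111.9 y back fit [-2.20000e-03  6.52582e+01]
 edge [(-90, 0.1), (-60, 0.8), (-30, 6.6), (0, 14.2), (30, 19.5), (60, 19.5), (90, 14.8)] rms 0.3338896429710289
bb cam [ 0.502 -0.162  0.383] blank [ 600.9 -146.5] [147.4 267.5] -0.1523307
 template x -111.6 112.0 y back fit [-3.70000e-03  6.52589e+01]
 edge [(-90, 0.8), (-60, 1.5), (-30, 7.2), (0, 14.8), (30, 20.1), (60, 20.0), (90, 15.4)] rms 0.3181892240278565
60 -0.4 [[-0.42, 0.27, -0.79, -0.44, 0.09, -2.8], [-0.42, 0.27, -0.79, -0.44, 0.09, 0.34], [-0.48, 0.16, -0.96, -0.5, 0.14, -2.84], [-0.48, 0.16, -0.96, -0.5, 0.14, 0.3], None, None]
60 0 [[-0.61, 0.34, -0.84, -0.58, 0.56, -3.09], [-0.61, 0.34, -0.84, -0.58, 0.56, 0.06], [-0.71, 0.24, -1.01, -0.62, 0.65, 3.13], [-0.71, 0.24, -1.01, -0.62, 0.65, -0.01], None, None]
60 0.3 [[-0.72, 0.41, -0.77, -0.51, 0.9, 2.95], [-0.72, 0.41, -0.77, -0.51, 0.9, -0.19], [-0.83, 0.32, -0.92, -0.48, 0.98, 2.83], [-0.83, 0.32, -0.92, -0.48, 0.98, -0.31], [-1.01, 0.23, -1.01, -0.23, 1.1, 2.55], [-1.01, 0.23, -1.01, -0.23, 1.1, -0.59]]
75 -0.4 [[-0.36, 0.41, -0.97, -1.01, -0.06, -2.77], [-0.36, 0.41, -0.97, -1.01, -0.06, 0.37], None, None, None, None]
75 0 [[-0.59, 0.53, -1.04, -1.29, 0.51, -2.92], [-0.59, 0.53, -1.04, -1.29, 0.51, 0.22], None, None, None, None]
75 0.3 [[-0.72, 0.63, -0.98, -1.35, 0.91, -3.0], [-0.72, 0.63, -0.98, -1.35, 0.91, 0.14], None, None, None, None]
90 -0.4 [None, None, None, None, None, None]
90 0 [None, None, None, None, None, None]
90 0.3 [None, None, None, None, None, None]
```

```bash
cat >> pose.py <<'E'
C0=np.array([.6011,-.1463]); YAW=-.1523
U=np.array([np.cos(YAW),np.sin(YAW),0]); V=np.array([-U[1],U[0],0]); UP=np.array([0,0,1.])
EX=np.arange(-90,91,30); EY=np.array([.7,1.4,7.2,14.8,20.1,20.0,15.3])  # edge, blank frame mm
from scipy.interpolate import CubicSpline
edge=CubicSpline(EX,EY)
LO=np.array([-3.04,-.91,-1.04,-1.92,-1.52,-3.14]); HI=np.array([3.04,1.82,1.36,1.95,1.45,3.14])
def trace_pose(x,ball_y,ball_z,al,ph,s,lean=.35,g=-.015,off=.014):
    """TCP pose for ball at blank-frame (x,ball_y) m, height ball_z"""
    d=np.sin(lean)*V-np.cos(lean)*UP
    w=R.from_euler('z',ph).apply(U); n=w-(w@d)*d; n/=np.linalg.norm(n)
    ball=np.array([*C0,0])+x*U+ball_y*V+ball_z*UP
    return ball-(.1075-g)*d-off*n, P(d,n,al,s)
E
python3 - <<'E'
from pose import *
for al in (40,50,60,75,90):
  for ph in range(0,360,30):
    for s in (1,-1):
      m=9;ok=True;J=[]
      for x in (.085,.04,0,-.04,-.085):
        p,q=trace_pose(x,edge(x*1e3)/1e3-.0025,.0225,np.radians(al),np.radians(ph),s)
        j=r.ik(p,q)
        if j is None: ok=False;break
        J.append(j); m=min(m,(j-LO).min(),(HI-j).min())
      if ok and m>.1: 
        M=R.from_quat(q).as_matrix(); low=min(p[2]+(M@np.array([a,b,-.054]))[2] for a in(-.043,.043) for b in(-.043,.043))
        print(al,ph,s,"margin",round(m,2),"zt",M[:,2].round(2),"low",round(low,3),"jump",np.abs(np.diff(J,axis=0)).max().round(2),J[0].round(2),J[-1].round(2))
E
```

```text
40 0 1 margin 0.16 zt [ 0.68  0.16 -0.72] low 0.136 jump 0.09 [-0.6   0.3  -0.5   0.2   0.54  2.98] [-0.84  0.08 -0.78  0.28  0.66  2.73]
40 0 -1 margin 0.26 zt [ 0.68  0.16 -0.72] low 0.136 jump 0.09 [-0.6   0.3  -0.5   0.2   0.54 -0.16] [-0.84  0.08 -0.78  0.28  0.66 -0.41]
40 30 1 margin 0.44 zt [ 0.64  0.46 -0.61] low 0.124 jump 0.12 [-0.72  0.43 -0.34  0.51  0.88  2.33] [-0.96  0.27 -0.6   0.71  0.91  1.96]
40 30 -1 margin 0.44 zt [ 0.64  0.46 -0.61] low 0.124 jump 0.12 [-0.72  0.43 -0.34  0.51  0.88 -0.81] [-0.96  0.27 -0.6   0.71  0.91 -1.19]
40 60 1 margin 0.47 zt [ 0.45  0.72 -0.53] low 0.119 jump 0.11 [-0.75  0.66  0.03  1.23  0.98  1.44] [-0.95  0.52 -0.29  1.31  0.9   1.13]
40 60 -1 margin 0.47 zt [ 0.45  0.72 -0.53] low 0.119 jump 0.11 [-0.75  0.66  0.03  1.23  0.98 -1.7 ] [-0.95  0.52 -0.29  1.31  0.9  -2.02]
40 240 1 margin 0.21 zt [-0.37 -0.2  -0.91] low 0.167 jump 0.2 [-0.26  0.83  0.68  1.74 -0.29 -1.14] [-0.31  0.51  0.06  1.43 -0.31 -1.19]
40 240 -1 margin 0.21 zt [-0.37 -0.2  -0.91] low 0.167 jump 0.2 [-0.26  0.83  0.68  1.74 -0.29  2.  ] [-0.31  0.51  0.06  1.43
[... 3508 characters left out ...]
]
75 270 -1 margin 0.57 zt [-0.12 -0.81 -0.57] low 0.138 jump 0.13 [-0.05  0.69  0.15  1.18 -0.95  1.75] [-0.04  0.44 -0.32  0.96 -0.95  1.76]
75 300 1 margin 0.14 zt [ 0.4  -0.75 -0.53] low 0.127 jump 0.1 [-0.09  0.41 -0.52 -0.08 -0.8  -2.25] [-0.1   0.19 -0.9  -0.25 -0.79 -2.26]
75 300 -1 margin 0.14 zt [ 0.4  -0.75 -0.53] low 0.127 jump 0.1 [-0.09  0.41 -0.52 -0.08 -0.8   0.89] [-0.1   0.19 -0.9  -0.25 -0.79  0.88]
90 270 1 margin 0.33 zt [-0.14 -0.93 -0.34] low 0.12 jump 0.13 [-0.    0.8   0.18  1.35 -1.19 -1.15] [ 0.02  0.58 -0.3   1.12 -1.18 -1.11]
90 270 -1 margin 0.33 zt [-0.14 -0.93 -0.34] low 0.12 jump 0.13 [-0.    0.8   0.18  1.35 -1.19  1.99] [ 0.02  0.58 -0.3   1.12 -1.18  2.03]
```

Blank centre (0.601,-0.146), yaw -0.152, template edges fit the given sizes within 1 mm in both views. Neck at about (0.611,0.351), with the tracing pose chosen at α=60°, φ=270°. Now pick up by the neck.

```bash
python3 - <<'E'
from pose import *
q=down(.407+np.pi); N=np.array([.611,.351])
r.move_gripper(.05,60)
r.goto([*N,.12],q); f0=r.read_contact_force(); r.move_l([*N,.05],q,.15); r.move_l([*N,.027],q,.06)
print(r.read_t(),(r.read_contact_force()-f0).round(2))
r.move_gripper(0,60); print("grip",r.read_opening(),r.read_finger_force(),(r.read_contact_force()-f0).round(2))
if .006<r.read_opening()<.016:
    r.move_l([*N,.09],q,.06); r.hold(.2); print("lift",r.read_opening(),(r.read_contact_force()-f0).round(2),r.read_t())
    r.move_l([*N,.14],q,.15)
    T=wcam(); cv2.imwrite("pics/lift.png",r.get_image("wrist"))
E
```

```text
8.7 [-0.16  0.21  1.2 ]
grip 0.008099993552490943 61.44193410873413 [ 0.21 -0.88  4.27]
lift 0.008035661850926822 [ 0.06 -0.12 -0.24] 10.55
```

View pics/lift.png

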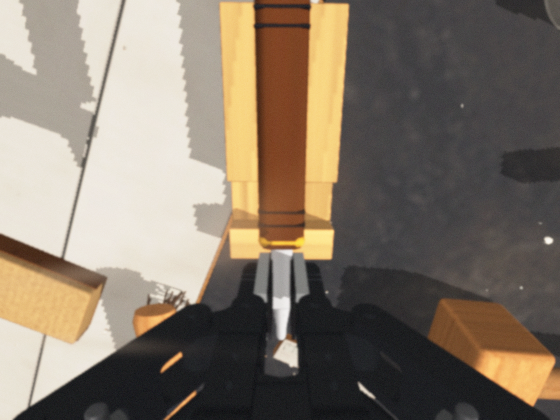

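The picture shows the stylus hanging straight from the fingers (neck at (280,280), handle up to (282,0)), clear above its tray. Put it down on the saw top.

```bash
python3 - <<'E'
from pose import *
import pickle
psi=.25; q=down(psi+np.pi); N=np.array([.570,.203])
r.goto([*N,.12],q); r.move_l([*N,.035],q,.12); f0=r.read_contact_force()
z=.035
while z>.018:
    z-=.0025; r.move_l([*N,z],q,.03)
    f=(r.read_contact_force()-f0)
    if f[2]>1.2: break
print("down",z,f.round(2),r.read_t())
r.move_gripper(.04); r.hold(.1); r.move_l([*N,.14],q,.2)
D={}
for k,off in (("sa",(-.04,0)),("sb",(-.04,-.06))):
    r.goto([N[0]+off[0],N[1]+off[1],.22],q); r.hold(.15); D[k]=wcam(); im=r.get_image("wrist"); cv2.imwrite(f"pics/{k}.png",im)
pickle.dump(D,open("S.pkl","wb")); print(r.read_t())
h=[cv2.cvtColor(cv2.imread(f"pics/{k}.png"),cv2.COLOR_BGR2HSV) for k in D]
for k,hh in zip(D,h):
    m=((hh[...,1]>140)&(hh[...,2]<140)&(hh[...,2]>55)&(hh[...,0]<16)).astype(np.uint8); m=cv2.morphologyEx(m,cv2.MORPH_CLOSE,np.ones((5,5)))
    for c in cv2.findContours(m,0,2)[0]:
        (x,y),(w,l),a=cv2.minAreaRect(c)
        if cv2.contourArea(c)>900:
            b=cv2.boxPoints(((x,y),(w,l),a)); print(k,(round(x),round(y)),round(w),round(l),round(a),plane("wrist",D[k],[(x,y)],.02).round(4), plane("wrist",D[k],b,.02)[:,:2].round(4).tolist())
E
```

```text
down 0.020000000000000007 [-1.49 -0.93 12.42] 14.1083
16.5667
sa (528, 368) 61 99 4 [[0.6938 0.57   0.02  ]] [[0.7805, 0.5653], [0.6297, 0.4987], [0.6172, 0.5744], [0.7677, 0.6522]]
sa (271, 138) 95 18 90 [[0.4921 0.1814 0.02  ]] [[0.4512, 0.1627], [0.447, 0.1791], [0.5369, 0.2019], [0.5415, 0.1839]]
sa (20, 164) 233 40 90 [[ 0.5802 -0.0602  0.02  ]] [[0.4733, -0.0779], [0.4645, -0.042], [0.7155, -0.0386], [0.7273, -0.084]]
sb (543, 374) 90 32 90 [[0.701  0.5384 0.02  ]] [[0.6408, 0.4823], [0.6312, 0.5211], [0.7691, 0.6022], [0.7797, 0.5582]]
sb (433, 302) 76 34 10 [[0.6325 0.3535 0.02  ]] [[0.658, 0.3122], [0.6127, 0.3022], [0.6076, 0.3939], [0.6535, 0.408]]
sb (328, 157) 17 103 2 [[0.4973 0.1825 0.02  ]] [[0.5527, 0.1877], [0.4508, 0.1614], [0.4472, 0.1778], [0.5488, 0.2059]]
sb (70, 158) 265 94 80 [[ 0.5635 -0.0709  0.02  ]] [[0.4651, -0.1381], [0.4311, -0.0569], [0.6889, 0.0138], [0.7396, -0.0904]]
```

View pics/sa.png

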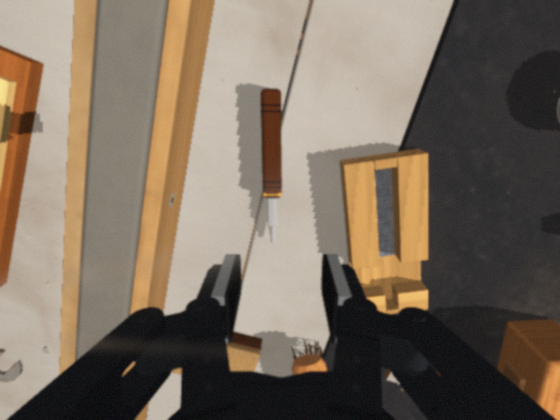

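The picture shows the stylus lying flat: tail (271,90), ferrule (272,194), nose (273,240), tray empty on the right; the tail falls on the same point in both views at z = 20 mm, so it lies at origin ≈ (0.502,0.184), direction 0.25 rad. Now the handle regrasp with the tool leaning 30°.

```bash
python3 - <<'E'
from pose import *
psi=.252; d=np.array([np.cos(psi),np.sin(psi),0]); q=P(d,-UP,np.radians(60),1)
A=np.array([.5023,.184,.010])-.015*d+.014*UP
print("ik",r.ik(A,q))
r.move_gripper(.05,110)
r.goto(A+.10*UP,q); r.move_l(A+.012*UP,q,.15); f0=r.read_contact_force(); r.move_l(A,q,.04)
print(r.read_t(),(r.read_contact_force()-f0).round(2))
if (r.read_contact_force()-f0)[2]<8:
    r.move_gripper(0,110); print("grip",r.read_opening(),r.read_finger_force(),(r.read_contact_force()-f0).round(2))
    if r.read_opening()>.013:
        r.move_l(A+.05*UP,q,.1); r.hold(.1); print(r.read_opening(),(r.read_contact_force()-f0).round(2))
        r.move_l(A+.26*UP,q,.2)
        x=.083; p,qt=trace_pose(x,edge(83)/1e3-.0025-.012,.0225+.10,np.radians(60),np.radians(270),1)
        r.goto(p,qt); r.hold(.2); print(r.read_q().round(2),r.read_t(),r.read_eef_pos().round(4),p.round(4))
        cv2.imwrite("pics/w1.png",r.get_image("wrist"))
E
```

```text
ik [ 0.17062976  0.21595608 -0.9124463  -0.07977092  0.04065144 -0.07050757]
18.95 [ 0.42  0.06 -0.1 ]
grip 0.016769248533730834 107.85120964050293 [-2.79 -1.45  5.63]
0.017124812742569703 [ 0.57 -0.97 -1.35]
[-0.13  0.56  0.31  1.34 -0.7  -1.55] 23.0333 [ 0.679  -0.1845  0.2433] [ 0.6791 -0.1852  0.2424]
```

View pics/w1.png

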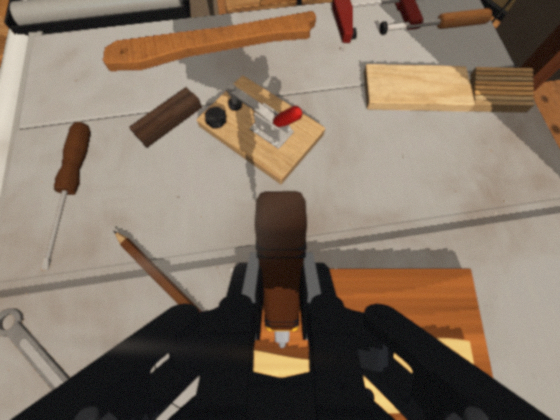

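The picture shows the handle firmly between the pads, nose pointing down over the blank's far end, with nothing else near. Now touch down and find the edge gently.

```bash
cat >> pose.py <<'E'
AL,PH=np.radians(60),np.radians(270)
def tp(x,y,z): return trace_pose(x,y,z,AL,PH,1)
def forces(f0):
    f=r.read_contact_force()-f0; return f@U,f@V,f[2]
E
python3 - <<'E'
from pose import *
import json
x=.083; y=float(edge(83))/1e3-.0025-.008; z=.0325
p,q=tp(x,y,z); r.move_l(p,q,.12); r.hold(.3)
F=np.array([r.read_contact_force() for _ in range(5)]); f0=F.mean(0); print(r.read_t(),F.std(0).round(3))
while z>.012:
    z-=.001; p,_=tp(x,y,z); r.move_l(p,q,.03); f=forces(f0)
    if f[2]>.8: break
    
print("touch z",z,np.round(f,2),r.read_t(), (r.read_eef_pos()-p).round(4))
L=[]
while y<edge(83)/1e3+.006:
    y+=.001; p,_=tp(x,y,z); r.move_l(p,q,.03); f=forces(f0); L.append((round(y,4),*np.round(f,2)))
    if f[1]<-1.5: break
print(L,r.read_t(),(r.read_eef_pos()-p).round(4))
json.dump([x,y,z,f0.tolist()],open("st.json","w"))
E
```

```text
24.2833 [0. 0. 0.]
touch z 0.02049999999999999 [-0.99  0.    2.72] 27.2833 [ 0.0001 -0.0002  0.0004]
[(0.0072, np.float64(0.11), np.float64(-1.17), np.float64(5.09)), (0.0082, np.float64(-0.13), np.float64(-2.15), np.float64(7.53))] 27.7833 [ 0.0001 -0.0003  0.0005]
```

```bash
python3 - <<'E'
from pose import *
import json
x,y,z,f0=json.load(open("st.json")); L=[]
def go(x,y,z,v=.03):
    p,q=tp(x,y,z); r.move_l(p,q,v); f=forces(f0); L.append((round(y*1e3,2),round(z*1e3,2),*[round(float(a),2) for a in f])); return f
f=go(x,y,z+.001); z+=.001
n=0
while n<14:
    n+=1
    z+=np.clip((f[2]-2)*.00015,-.0007,.0007)
    if f[1]<-2.2 and y>.011: break
    y+=.0012; f=go(x,y,z)
print(L,r.read_t()); json.dump([x,y,z,f0],open("st.json","w"))
E
```

```text
[(8.22, 21.5, 0.49, -0.3, 1.72), (9.42, np.float64(21.46), -0.19, 0.52, 2.06), (10.62, np.float64(21.47), -0.11, 0.9, 0.98), (11.82, np.float64(21.31), -0.59, 0.35, 0.58), (13.02, np.float64(21.1), 0.12, 0.38, 0.67), (14.22, np.float64(20.9), -0.74, 0.3, 2.1), (15.42, np.float64(20.92), 0.32, -1.26, 3.54), (16.62, np.float64(21.15), 0.77, -1.49, 3.16), (17.82, np.float64(21.32), 0.05, -2.3, 3.77)] 30.0333
```

```bash
cat > trace.py <<'E'
from pose import *
import json,sys
x,y,z,f0=json.load(open("st.json")); x1=float(sys.argv[1]); L=[]
e=y-(edge(x*1e3)/1e3-.0025); f=np.array(forces(f0)); ff=f.copy()
while x>x1:
    e+=np.clip((2.6+ff[1])*.0004,-.001,.001); z+=np.clip((ff[2]-2.8)*.00015,-.0005,.0005)
    x-=.0035; y=edge(x*1e3)/1e3-.0025+e
    p,q=tp(x,y,z); r.move_l(p,q,.03); f=np.array(forces(f0)); ff=.4*ff+.6*f
    L.append([x*1e3,e*1e3,z*1e3,*f])
    if abs(f[1])>6.5 or f[2]>9: print("ABORT"); break
for l in L: print(*np.round(l,1))
print(r.read_t()); json.dump([x,float(y),float(z),f0],open("st.json","w"))
E
python3 trace.py .05
```

```text
79.5 3.7 21.7 -1.7 -4.0 1.8
76.0 3.4 21.7 -1.0 -1.8 3.0
72.5 3.5 21.7 -1.2 -3.5 2.2
69.0 3.3 21.7 -0.5 -2.4 1.6
65.5 3.3 21.5 -1.6 -2.8 1.6
62.0 3.3 21.4 0.3 -2.1 3.0
58.5 3.4 21.3 0.1 -2.0 3.7
55.0 3.5 21.4 -0.3 -2.7 4.3
51.5 3.6 21.5 -0.0 -2.1 3.5
48.0 3.7 21.7 -0.0 -4.4 3.5
32.7
```

```bash
python3 trace.py -.0845
```

```text
44.5 3.0 21.8 -0.4 -1.8 1.4
41.0 2.9 21.7 -0.5 -2.3 2.6
37.5 3.0 21.6 -0.2 -2.3 0.7
34.0 3.0 21.4 0.1 -2.5 2.6
30.5 3.1 21.3 -0.4 -2.2 2.7
27.0 3.2 21.3 0.2 -2.2 1.9
23.5 3.4 21.2 1.1 -1.9 4.2
20.0 3.6 21.3 0.9 -2.6 3.5
16.5 3.7 21.4 0.9 -2.3 4.2
13.0 3.8 21.5 -0.2 -3.7 3.7
9.5 3.6 21.7 1.2 -2.6 3.3
6.0 3.5 21.8 -0.0 -2.6 3.3
2.5 3.5 21.9 1.6 -2.0 -0.6
-1.0 3.6 21.6 -0.4 -2.0 2.0
-4.5 3.8 21.4 0.3 -2.8 2.3
-8.0 3.8 21.3 1.3 -2.8 3.6
-11.5 3.8 21.3 1.7 -2.4 4.4
-15.0 3.8 21.5 0.4 -4.2 3.3
-18.5 3.4 21.6 0.1 -3.2 3.6
-22.0 3.1 21.7 0.8 -2.3 2.5
-25.5 3.1 21.7 -0.2 -1.6 2.9
-29.0 3.3 21.7 -0.8 -2.5 1.4
-32.5 3.4 21.6 -0.4 -2.6 0.5
-36.0 3.5 21.4 0.9 -3.5 3.5
-39.5 3.3 21.3 0.5 -2.6 2.8
-43.0 3.2 21.3 1.6 -2.9 3.9
-46.5 3.1 21.4 0.0 -2.5 3.4
-50.0 3.1 21.5 0.8 -3.6 2.4
-53.5 2.9 21.5 -0.6 -2.5 2.3
-57.0 2.8 21.5 0.0 -1.3 2.1
-60.5 3.1 21.4 0.2 -2.0 2.3
-64.0 3.3 21.3 1.3 -2.8 2.8
-67.5 3.4 21.3 1.1 -2.8 4.2
-71.0 3.3 21.4 -1.5 -3.2 3.9
-74.5 3.2 21.5 -0.8 -2.4 3.7
-78.0 3.2 21.7 -1.0 -2.4 2.5
-81.5 3.2 21.7 -0.7 -0.6 2.5
-85.0 3.7 21.7 -1.5 -3.1 1.4
42.8667
```

The whole edge was followed with about 2–3 N on both surfaces. Retreat, and lay the stylus back at the proven spot on the saw top between fence and tray.

```bash
python3 - <<'E'
from pose import *
import json
x,y,z,f0=json.load(open("st.json"))
p,q=tp(x,y-.012,z+.004); r.move_l(p,q,.04)
p,q=tp(x,y-.012,z+.13); r.move_l(p,q,.15)
psi=.252; d=np.array([np.cos(psi),np.sin(psi),0]); q=P(d,-UP,np.radians(60),1)
A=np.array([.5023,.184,.010])-.015*d+.014*UP
r.goto(A+.26*UP,q); r.move_l(A+.03*UP,q,.15); f1=r.read_contact_force(); h=.03
while h>0:
    h-=.003; r.move_l(A+h*UP,q,.04); f=r.read_contact_force()-f1
    if f[2]>2.5: break
print("down",h,f.round(2),r.read_t(),r.read_opening())
r.move_gripper(.05); r.hold(.1); r.move_l(A+.12*UP,q,.15)
r.goto([.50,.16,.25],down(psi+np.pi)); r.hold(.15); T=wcam(); im=r.get_image("wrist"); top=r.get_image("top"); cv2.imwrite("pics/end.png",np.hstack([cv2.resize(im,(400,300)),cv2.resize(top,(400,300))])); cv2.imwrite("pics/top1.png",top)
a=cv2.imread("pics/top0.png")
def bl(i):
    h=cv2.cvtColor(i,cv2.COLOR_BGR2HSV).astype(int); m=(h[...,1]>100)&(h[...,2]>90); m[:,:292]=0;m[:,360:]=0;m[:155]=0;m[258:]=0
    return cv2.minAreaRect(np.argwhere(m)[:,::-1].astype(np.float32)),m.sum()
print(bl(a),bl(top),r.read_t())
E
```

```text
down 4.336808689942018e-18 [-0.95  0.23  6.41] 49.85 0.016980750964661024
(((324.2188415527344, 206.29132080078125), (48.93421936035156, 86.6114273071289), 6.115502834320068), np.int64(2771)) (((324.2131652832031, 206.34426879882812), (48.93421936035156, 86.50489807128906), 6.115502834320068), np.int64(2767)) 52.5083
```

View pics/end.png

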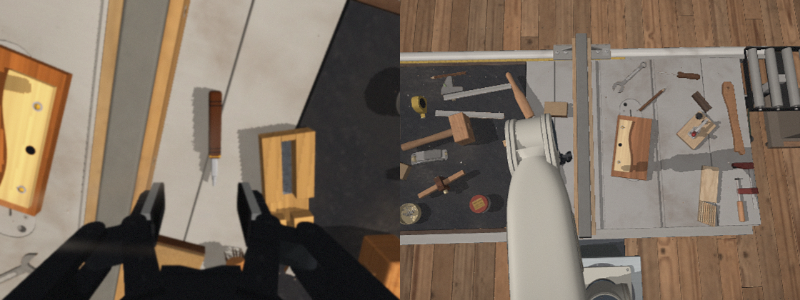

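The left half shows the stylus lying flat and released, tail (215,92) to nose (213,183), clear of tray and fence. The right half shows the blank, which has not shifted (0.05 px), and the bystanders in place. I'm handing it in.

```bash
python3 -c "
from plant import r
print(r.job_done(), r.read_t())"
```

```text
the job is handed in; nothing more can be done
the job is handed in; nothing more can be done
```

I handed the job in at about 53 s: the stylus followed the curve at about 2–3 N on both surfaces from x = +83 to -85 mm, the blank did not move, and the stylus lies flat and released on the saw top between fence and tray; no verdict was returned.

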